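Turn the waxed entrance blocks over in the flip cradle

TASK

Turn over all the pine entrance blocks on the drying board, using the hinged turnover cradle. Draw the cradle's sprung bolt and park it in its notch so that it stays back on its own, lay every block notch down in the open leaf, one to a compartment, with the leaf still open flat, and only then swing the leaf right over onto the bed, so that all of them come to lie in the bed notch up together under the closed leaf; then swing the leaf fully back, knock the bolt out of its notch so that it springs home and locks the leaf, and put all the blocks back flat on the drying board, notch up. Leave the mouse guard, the orange reducer, the tin lid and the vial where they are.

Things in the scene. Friction and masses are not known exactly. Their poses are not given: they have to be found in the camera images.
- cradle: turnover cradle of birch plywood and steel, fixed, base 212 x 290 mm. Origin at bench level under the middle of the hinge axis (51 mm up); x points away from the robot, from the open leaf (-x side) across the hinge to the bed (+x side), y along the hinge, z up. The sprung bolt's guide block, 60 mm high, stands past its -y end: x -0.087 to -0.005, y -0.264 to -0.145
- leaf (a joint): angle of the hinged leaf about the cradle's y: 0 = open flat on the -x side, tray up; 3.14 = closed face down on the bed; hard stops at both. 0.45 kg; let go, it falls to the side it leans to. While the bolt is home its tongue lies over the leaf's tab: the leaf cannot be lifted. Blocks rest on the posts as it rises and topple onto the bed a little after upright
- bar (a point): middle of the leaf's lift bar: round steel, 12 mm thick, 280 long, parallel to the hinge axis, 130 mm to its side: 41 mm above the bench open, 61 closed (the closed leaf's back is at 82); 30 mm free between it and the leaf's edge, 35 mm under it. Pinch it from above and carry it in an arc about the hinge axis; it turns in the fingers, the gripper pointing down all the way
- leaf_hinge (a point): the middle of the hinge axis, 51 mm above the bench; axes as the cradle's
- tray1 (a point): middle of compartment 1 (at +y) of the leaf's tray, at floor level, 30 mm above the bench when open; axes then as the cradle's, turning with the leaf. 86 mm (y) x 60 mm (x): a block lies along y. Ribs 10 mm high at its ends, lip 4 mm on the bar side; on the hinge side two posts 20 mm high with a 46 mm gap at mid-length for a finger
- tray2 (a point): middle of compartment 2 (middle) of the leaf's tray, at floor level, 30 mm above the bench when open; axes then as the cradle's, turning with the leaf. 86 mm (y) x 60 mm (x): a block lies along y. Ribs 10 mm high at its ends, lip 4 mm on the bar side; on the hinge side two posts 20 mm high with a 46 mm gap at mid-length for a finger
- tray3 (a point): middle of compartment 3 (at -y) of the leaf's tray, at floor level, 30 mm above the bench when open; axes then as the cradle's, turning with the leaf. 86 mm (y) x 60 mm (x): a block lies along y. Ribs 10 mm high at its ends, lip 4 mm on the bar side; on the hinge side two posts 20 mm high with a 46 mm gap at mid-length for a finger
- bed_mid (a point): middle of the bed's flat top, 28 mm above the bench, axes as the cradle's; 116 mm across (x), 282 long (y); lip 6 mm high on its outer (+x) edge, rib 3 mm high on its hinge edge; 44 mm between bed and tray floor when closed. Blocks land 35 to 50 mm from the hinge axis. With the leaf open fingers have room on both sides of a block if the tips stay 4 mm above the bed
- bolt (a joint): how far the sprung bolt is drawn along the cradle's -y (m): 0 = home, leaf locked; 0.040 = end of travel. The spring pulls it home with 4 N at home, 9 N fully drawn; let go, it snaps home unless the knob's stem is in the notch
- knob (a joint): sideways shift of the bolt's knob along the cradle's +x (m), 0 to 0.016, light friction. The stem runs in an L-shaped slot: drawn past 0.032 it can be shifted to +x into the notch, where the spring holds it against the notch's face: parked = bolt about 0.028, knob over 0.007. Push the parked knob back along -x to 0 and the bolt snaps home
- knob_head (a point): middle of the bolt's knob: a black cylinder 20 mm across, 26 mm high on a thin upright stem, its middle 95 mm above the bench; the slot plate under it is 60 mm above the bench. Moves with bolt and knob
- board: the drying board, white-painted slats, 300 (its x) x 200 (its y) x 12 mm, fixed; origin at bench level under its middle, flat top 12 mm above the bench
- block1: a plain pine hive-entrance block, 76 mm long (its x), 50 wide (y), 22 thick (z), 60 g; origin at its middle. Its -z face has a bee-entrance notch, a channel 30 mm long and 8 deep across the full width at mid-length; the +z face is plain. It starts on the drying board notch down (+z up). Two or three of the three blocks are present
- block2: a plain pine hive-entrance block, 76 mm long (its x), 50 wide (y), 22 thick (z), 60 g; origin at its middle. Its -z face has a bee-entrance notch, a channel 30 mm long and 8 deep across the full width at mid-length; the +z face is plain. It starts on the drying board notch down (+z up). Two or three of the three blocks are present
- block3: a plain pine hive-entrance block, 76 mm long (its x), 50 wide (y), 22 thick (z), 60 g; origin at its middle. Its -z face has a bee-entrance notch, a channel 30 mm long and 8 deep across the full width at mid-length; the +z face is plain. It starts on the drying board notch down (+z up). Two or three of the three blocks are present
- mouse_guard: bystander: galvanized mouse guard, an angle strip 180 x 30 x 20 mm; origin at the middle of its underside
- reducer: bystander: orange plastic entrance reducer, 150 x 22 x 22 mm; origin at the middle of its underside
- tin_lid: bystander: dented tin feeder lid, 114 mm across, 16 mm high; origin at the middle of its underside
- vial: bystander: amber glass vial with cork, 34 mm across, 86 mm high, standing; origin at the middle of its underside

How it is judged:
By the outcome, as a careful person would: the job done as asked, in the order asked, and still so for the second after the job is handed in, with the robot touching nothing.
Of block1, block2, block3 only 2 to 3 are there at a start; the rules pass over those that are not, and their reading is None.
At some moment in a run one of block1, block2, block3 may be knocked a few centimetres aside while the robot is not near it.
It also fails if it takes over 210 s, if anything falls off the work surface, if the arm or the gripper's body presses on something with over 40 N, if the wrist force passes 120 N, or if a joint passes its speed limit or range.

ROBOT

A 7-joint arm with a two-finger parallel gripper is mounted at the origin on the work surface. World frame = base frame: x ahead of the robot, y to its left, z up, the work surface at z = 0. Lengths are in m, angles in rad, forces in N, time in s.
With the tool pointing down it reaches from about 0.4 to 0.9 m from the base axis. Payload 5.6 kg.
Tool frame: the origin (TCP) lies midway between the tips of the shut fingers; the grasp point (between the pads) lies 19 mm behind it; z points along the fingers, y is the line along which they close (so a half turn about z gives the same grasp; the last joint's range is limited). The gripper opens to 92 mm and grips with 3 to 60 N. Pads are 20 mm wide; open, the fingers measure 128 mm over their backs; the gripper's body (75 mm by 189 mm) begins 69 mm behind the grasp point.
Start: joints at [-1.251, 0.468, -0.012, 1.603, 0.006, 1.071, -0.056], TCP at [0.231, 0.608, 0.215] pointing down, gripper open.
Joint ranges: [-2.53, 2.53], [-0.31, 2.02], [-1.57, 1.55], [0.28, 2.44], [-1.29, 4.43], [0.15, 1.84], [-2.92, 2.92]. Speed limits (rad/s): [2.57, 2.57, 3.14, 3.14, 3.14, 3.14, 3.14].

INTERFACE

Orientations are given as a 3x3 rotation matrix whose columns are the frame's x, y, z axes.
In Python, from station import env, eyes, sensors gives the robot as it stands (env), with the cameras (eyes) and the readings (sensors). Calls block until the motion is done:
- env.reach(position, orientation): joint-space move of the TCP to a pose.
- env.movel(position, frame=None, rate=0.15): straight line of the TCP; frame=None keeps the orientation; rate is the mean speed in m/s.
- env.goto_joints(angles): joint-space move.
- env.release() and env.grasp(squeeze=None): open the fingers fully, or close them until they stop; squeeze is the grip in N (None keeps the last).
- env.pause(seconds).
- env.inverse_kinematics(position, orientation): joint angles nearest the present ones, or None.
- eyes.read_camera(name): name is "side" or "top" or "wrist"; returns (picture, depth): 420x560x3 uint8, red, green, blue; 420x560 float32, m along the optical axis (not along the pixel's ray), 0 where there is no reading.
- eyes.camera_info(name): a dict with "intrinsics" (3x3 intrinsics, pixels), "dist_coeffs" ([k1, k2, p1, p2, k3] as OpenCV has them; the pictures are not rectified), "eye" and "rotation" of the camera in the world; the wrist camera has in their place "T_tool_cam" (4x4, takes a point from camera to tool coordinates, whose origin is the TCP and whose axes are the flange's). Camera axes: x right, y up, looking along -z (the intrinsics and any distortion apply to the point x, -y, -z); pixel columns grow to the right and rows downward; lengths in m; the calibration is good to about 2 mm. A picture is of the moment at which its call begins: read the wrist's pose just before it. camera_info takes no time and is no camera call.
A pose or a line that the arm cannot do raises env.PlanningError and nothing moves.
- env.finish_job(): hands the job in; it is judged then, once.
Readings, each from a call of its own:
- sensors.read_t(): time.
- sensors.read_joint_positions(): joint angles.
- sensors.read_joint_velocities(): joint speeds.
- sensors.read_tau(): joint torques, N m.
- sensors.read_ee_pos(): TCP position.
- sensors.read_tcp_rot(): TCP orientation.
- sensors.read_wrist_force(): force on the tool from outside, world axes, zero at the start.
- sensors.read_moment(): the same for the moment, N m.
- sensors.read_gripper_width(): finger opening in m.
- sensors.read_grasp_force(): force on a finger pad.
Only numpy, scipy, OpenCV 4.12 (cv2) and the standard library are available. Lean on these libraries where they do the work, as an engineer would, in place of code of your own. Each camera call takes 0.05 s, during which the arm holds its last target. There are 200 camera calls.

## Working session

There is one attempt and no reset: what is moved stays moved. The work goes in short steps, each a Python script; the robot and the scene stay as the last script left them, time stands still between calls to the robot, and variables do not carry over. Pictures are saved under pics/ and viewed, at most 14 in all, crops included, and the job is handed in when it is done.

```bash
ls; mkdir -p pics; python3 - <<'E'
from station import env, eyes, sensors
import cv2,numpy as np
for n in("side","top"):
    p,d=eyes.read_camera(n); cv2.imwrite(f"pics/{n}0.png",p[:,:,::-1]); np.save(f"pics/{n}0.npy",d)
    i=eyes.camera_info(n); print(n,i)
i=eyes.camera_info("wrist");print(i)
print(sensors.read_t(),sensors.read_tcp_rot())
E
```

```text
pics
station.py
side {'intrinsics': array([[488.48427854,   0.        , 282.00085835],
       [  0.        , 488.48427854, 203.80607893],
       [  0.        ,   0.        ,   1.        ]]), 'dist_coeffs': array([0.05828331, 0.        , 0.        , 0.        , 0.        ]), 'eye': array([ 0.51068768, -0.89581229,  0.85477798]), 'rotation': array([[ 0.99397147,  0.07469488, -0.08025825],
       [-0.10963364,  0.6843839 , -0.72083226],
       [ 0.00108498,  0.7252857 ,  0.68844715]])}
top {'intrinsics': array([[521.2187798 ,   0.        , 279.24723647],
       [  0.        , 521.2187798 , 217.23007392],
       [  0.        ,   0.        ,   1.        ]]), 'dist_coeffs': array([-0.17304374,  0.        ,  0.        ,  0.        ,  0.        ]), 'eye': array([ 0.48719086, -0.07371649,  1.54433073]), 'rotation': array([[-0.01522064,  0.99754295, -0.06838411],
       [-0.99988067, -0.01536563, -0.00159471],
       [-0.00264155,  0.06835168,  0.99765779]])}
{'intrinsics': array([[336.64607305,   0.        , 281.34344104],
       [  0.        , 336.64607305, 201.84258383],
       [  0.        ,   0.        ,   1.        ]]), 'dist_coeffs': array([-0.07645638,  0.        ,  0.        ,  0.        ,  0.        ]), 'T_tool_cam': array([[ 5.70995223e-04,  9.71348199e-01,  2.37660157e-01,
         6.61587660e-02],
       [ 9.99999660e-01, -4.13371149e-04, -7.13067392e-04,
         8.47371554e-05],
       [-5.94394875e-04,  2.37660483e-01, -9.71348105e-01,
        -1.70829255e-01],
       [ 0.00000000e+00,  0.00000000e+00,  0.00000000e+00,
         1.00000000e+00]])}
0.1 [[-9.34866115e-01  3.55000181e-01 -4.68228784e-04]
 [ 3.55000474e-01  9.34864879e-01 -1.52328192e-03]
 [-1.03034711e-04 -1.59028609e-03 -9.99998730e-01]]
```

View pics/top0.png

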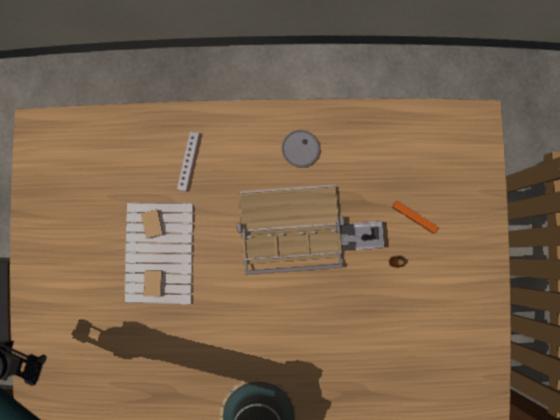

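View pics/side0.png

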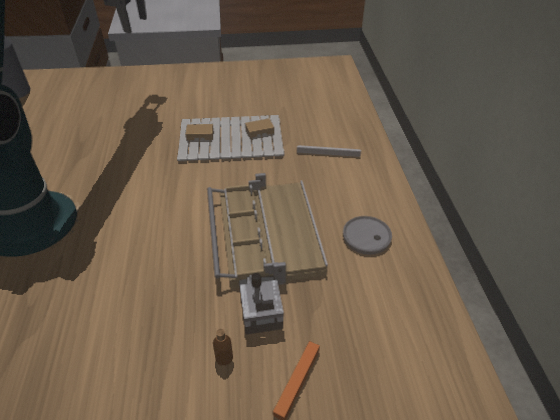

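Top view: two blocks on the board, at (152,224) and (152,284), with the board's middle at (159,253). The cradle is centred at about (292,232), the knob at (367,238) and the vial at (398,261). Next I'll set up helpers and get coarse positions.

```bash
cat > h.py <<'E'
from station import env, eyes, sensors
import cv2,numpy as np
def cam(name):
    """intrinsics, dist, eye, R (OpenCV axes: x right,y down,z fwd) for the present moment"""
    i=eyes.camera_info(name)
    if name=="wrist":
        T=np.eye(4);T[:3,:3]=sensors.read_tcp_rot();T[:3,3]=sensors.read_ee_pos();T=T@i["T_tool_cam"]
        eye,R=T[:3,3],T[:3,:3]
    else: eye,R=np.array(i["eye"]),np.array(i["rotation"])
    return i["intrinsics"],i["dist_coeffs"],eye,R@np.diag([1,-1,-1.])
def shot(name,save=None):
    c=cam(name);p,d=eyes.read_camera(name)
    if save: cv2.imwrite(f"pics/{save}.png",p[:,:,::-1]); np.savez(f"pics/{save}.npz",d=d,p=p,K=c[0],D=c[1],e=c[2],R=c[3])
    return p,d,c
def load(s):
    z=np.load(f"pics/{s}.npz");return z["p"],z["d"],(z["K"],z["D"],z["e"],z["R"])
def rays(px,c):
    u=cv2.undistortPoints(np.float64(px).reshape(-1,1,2),c[0],c[1]).reshape(-1,2)
    return np.c_[u,np.ones(len(u))]@c[3].T
def onplane(px,z,c):
    r=rays(px,c);return c[2]+r*((z-c[2][2])/r[:,2])[:,None]
def withdepth(px,d,c):
    px=np.atleast_2d(px);r=rays(px,c);q=np.round(px).astype(int)
    return c[2]+r*d[q[:,1],q[:,0]][:,None]
def cloud(d,c):
    v,u=np.nonzero(d>0);X=np.full(d.shape+(3,),np.nan);X[v,u]=c[2]+rays(np.c_[u,v],c)*d[v,u][:,None];return X
def tri(px1,c1,px2,c2):
    out=[]
    for a,b in zip(rays(px1,c1),rays(px2,c2)):
        t=np.linalg.lstsq(np.c_[a,-b],c2[2]-c1[2],rcond=None)[0]
        out.append(np.r_[(c1[2]+a*t[0]+c2[2]+b*t[1])/2,np.linalg.norm(c1[2]+a*t[0]-c2[2]-b*t[1])])
    return np.array(out)
def down(yaw):
    """tool pointing down, tool y (closing line) along world angle yaw"""
    c,s=np.cos(yaw),np.sin(yaw);y=np.array([c,s,0]);z=np.array([0,0,-1.]);return np.c_[np.cross(y,z),y,z]
E
python3 - <<'E'
from h import *
p,d,c=shot("top","t1")
P=dict(b1=(152,224),b2=(152,284),board=(159,253),hingeA=(241,228),hingeB=(342,234),barA=(247,271),barB=(341,267),bedA=(241,191),bedB=(336,188),knob=(367,238),vial=(398,261),bc=[127,204],bd=[191,204],be=[191,303],bf=[125,302])
for k,v in P.items(): print(k,withdepth(v,d,c).round(3)[0])
E
```

```text
b1 [0.577 0.303 0.031]
b2 [0.401 0.305 0.028]
board [0.491 0.288 0.009]
hingeA [0.56  0.039 0.057]
hingeB [ 0.539 -0.254  0.023]
barA [0.437 0.024 0.04 ]
barB [ 0.444 -0.247  0.042]
bedA [0.673 0.042 0.003]
bedB [ 0.676 -0.24   0.015]
knob [ 0.524 -0.313  0.109]
vial [ 0.458 -0.404  0.084]
bc [0.639 0.386 0.01 ]
bd [0.636 0.19  0.012]
be [ 0.341  0.195 -0.006]
bf [ 0.345  0.396 -0.001]
```

```bash
python3 - <<'E'
from h import *
R=down(np.pi/2)
env.reach([0.44,0.30,0.30],R); shot("wrist","wb1")
env.reach([0.50,0.26,0.30],R); shot("wrist","wb2")
env.reach([0.49,-0.06,0.25],R); shot("wrist","wc1")
env.reach([0.49,-0.16,0.25],R); shot("wrist","wc2")
print(sensors.read_t(), sensors.read_joint_positions())
E
```

```text
3.8833 [-0.08822877  0.20065741  0.38774394  1.91129246 -0.08779144  1.04628999
  1.90917175]
```

View pics/wc1.png

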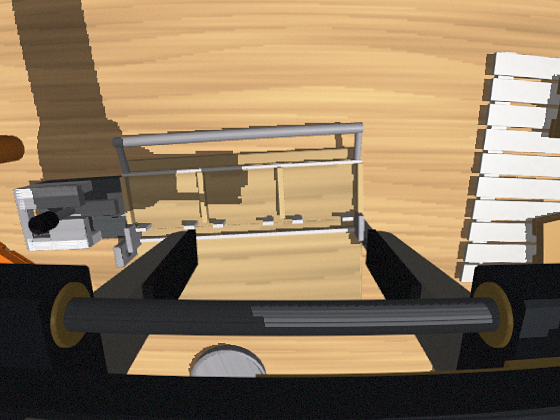

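View pics/wc2.png

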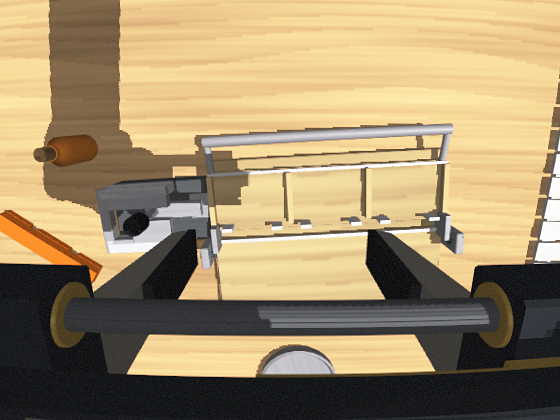

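View pics/wb1.png

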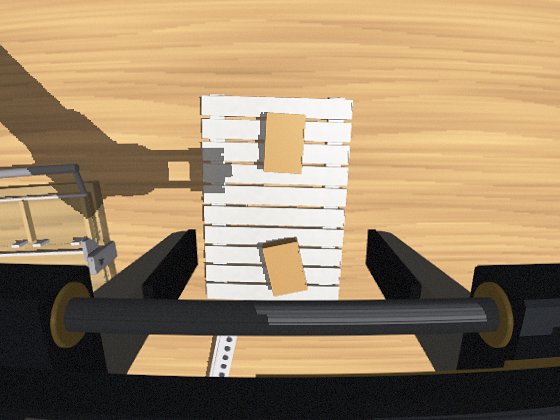

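wc2 shows the bar from (197,141) to (452,128), the lip line at about row 166, six posts at rows 215–227, the knob at (134,222) and the bed below. wb1 shows blocks at (283,142) and (283,267). Next I'll triangulate these and measure the cradle profile.

```bash
python3 - <<'E'
from h import *
_,d1,c1=load("wc1");_,d2,c2=load("wc2");pt,dt,ct=load("t1")
a=[(114,141),(362,128),(43,222)];b=[(197,141),(452,128),(134,222)]
print("tri bar ends,knob:\n",tri(a,c1,b,c2).round(4))
for s,d,c in(("1",d1,c1),("2",d2,c2)):
    X=cloud(d,c)[:262].reshape(-1,3);X=X[~np.isnan(X[:,0])]
    b=X[(X[:,0]>.415)&(X[:,0]<.46)&(X[:,2]>.04)&(X[:,2]<.06)&(X[:,1]>-.25)&(X[:,1]<.03)]
    f=np.polyfit(b[:,1],b[:,0],1);print(s,"bar x=",f,"n",len(b),"ztop",np.percentile(b[:,2],95),"y",b[:,1].min(),b[:,1].max())
    k=X[(X[:,2]>.1)&(X[:,2]<.115)&(X[:,1]<-.27)&(X[:,1]>-.36)];print("knobtop",k.mean(0),k.min(0),k.max(0),len(k))
    np.save(f"pics/X{s}.npy",X)
    # profile across x in cradle frame, for slices of y
    yaw=-np.arctan(f[0]);print("yaw",yaw)
    m=np.array([np.polyval(f,-.11),-.11]);ex=np.array([np.cos(yaw),np.sin(yaw)]);ey=np.array([-ex[1],ex[0]])
    u=(X[:,:2]-m)@ex;v=(X[:,:2]-m)@ey
    for v0 in(-.045,0,.02,.05):
        q=(abs(v-v0)<.006)
        print(v0,[(round(i*.008,3),round(float(np.median(X[q&(abs(u-i*.008)<.004),2]))*1000)) for i in range(-1,26) if (q&(abs(u-i*.008)<.004)).sum()>3])
    # edge extents of tray ribs/lugs along y
    q=(X[:,2]>.045)&(u>.08)&(u<.16);h,e=np.histogram(v[q],np.arange(-.17,.18,.006));print([(round(x,3),n) for x,n in zip(e,h) if n>5])
E
```

```text
tri bar ends,knob:
 [[ 4.483e-01 -2.595e-01  1.820e-02  1.000e-04]
 [ 4.319e-01  3.020e-02  4.690e-02  1.500e-03]
 [ 5.276e-01 -3.131e-01  9.010e-02  1.700e-03]]
1 bar x= [-0.05457293  0.43459153] n 2825 ztop 0.04833590415300513 y -0.2479833164385027 0.02987462803633667
knobtop [ 0.52616606 -0.30611372  0.10670932] [ 0.51712367 -0.31829984  0.1000145 ] [ 0.53649804 -0.29804787  0.11059213] 324
yaw 0.05451885311938885
-0.045 [(-0.008, 1), (0.0, 47), (0.008, 2), (0.016, 1), (0.024, 11), (0.032, 21), (0.04, 34), (0.048, 40), (0.056, 40), (0.064, 40), (0.072, 39), (0.08, 40), (0.088, 39), (0.096, 39), (0.104, 30), (0.112, 20), (0.12, 26), (0.128, 28), (0.136, 28), (0.144, 28), (0.152, 28)]
0 [(-0.008, 1), (0.0, 47), (0.008, 1), (0.016, 1), (0.024, 19), (0.032, 21), (0.04, 274), (0.048, 261), (0.056, 32), (0.064, 30), (0.072, 30), (0.08, 30), (0.088, 30), (0.096, 31), (0.104, 30), (0.112, 21), (0.12, 27), (0.128, 28), (0.136, 28), (0.144, 28), (0.152, 28), (0.16, 28)]
0.02 [(-0.008, 1), (0.0, 47), (0.008, 1), (0.016, 0), (0.024, 18), (0.032, 21), (0.04, 31), (0.048, 30), (0.056, 31), (0.0
[... 2979 characters left out ...]
4(-0.134), np.int64(109)), (np.float64(-0.128), np.int64(12)), (np.float64(-0.122), np.int64(23)), (np.float64(-0.116), np.int64(15)), (np.float64(-0.068), np.int64(20)), (np.float64(-0.062), np.int64(22)), (np.float64(-0.032), np.int64(24)), (np.float64(-0.026), np.int64(21)), (np.float64(0.022), np.int64(12)), (np.float64(0.028), np.int64(24)), (np.float64(0.034), np.int64(10)), (np.float64(0.058), np.int64(29)), (np.float64(0.064), np.int64(22)), (np.float64(0.112), np.int64(10)), (np.float64(0.118), np.int64(25)), (np.float64(0.124), np.int64(16)), (np.float64(0.13), np.int64(115)), (np.float64(0.136), np.int64(123)), (np.float64(0.142), np.int64(226)), (np.float64(0.148), np.int64(94))]
```

```bash
python3 - <<'E'
from h import *
R=down(YAW+np.pi/2)
kx,ky=-.0548,-.2045
env.reach(W(kx,ky,.16),R); env.movel(W(kx,ky,.079),R,.1)
env.grasp(25); print("w",sensors.read_gripper_width(),sensors.read_wrist_force())
env.movel(W(kx,ky-.0365,.079),R,.06); print(sensors.read_wrist_force(), C(sensors.read_ee_pos()))
env.movel(W(kx+.0125,ky-.0365,.079),R,.04); print(sensors.read_wrist_force())
env.movel(W(kx+.0125,ky-.027,.079),R,.03); print(sensors.read_wrist_force(),sensors.read_gripper_width())
env.release(); env.movel(W(kx+.0125,ky-.028,.17),R,.2)
env.reach(W(-.05,-.10,.25),R); shot("wrist","k1")
p,d,c=load("k1");X=cloud(d,c)[:262].reshape(-1,3)
k=X[(X[:,2]>.1)&(X[:,2]<.115)&(X[:,1]<-.27)&(X[:,1]>-.40)];print("knob",C((k.min(0)+k.max(0))/2),len(k),sensors.read_t())
E
```

```text
w 0.019092818467143786 [ 0.00292395 -1.28696678 -0.37025789]
[-1.09763836  7.06119054  6.20199805] [-0.05414634 -0.23740876  0.07896267]
[1.11012204 8.10964395 5.32257854]
[ 3.71356355 -4.80999752 -4.04401395] 0.01955103619298598
knob [-0.04163927 -0.23254418  0.10505486] 349 10.8333
```

The bolt is parked (knob shifted 13 mm in x, bolt drawn 28 mm). Next are the blocks, into compartments 1 and 3.

```bash
cat >> h.py <<'E'
def best(p,yaw):
    """orientation (yaw or its half turn) needing the smaller joint motion"""
    q0=np.array(sensors.read_joint_positions());o=[]
    for y in(yaw,yaw+np.pi):
        q=env.inverse_kinematics(p,down(y))
        if q is not None:o.append((np.abs(np.array(q)-q0).max(),y))
    return down(min(o)[1])
def pick(p,yaw,zt,hi=.13,squeeze=15):
    R=best([p[0],p[1],zt],yaw); env.reach([p[0],p[1],hi],R); env.movel([p[0],p[1],zt],R,.12)
    env.grasp(squeeze); w=sensors.read_gripper_width(); env.movel([p[0],p[1],hi+.05],R,.2)
    print("picked w",round(w,4),"after lift",round(sensors.read_gripper_width(),4)); return w
def place(p,yaw,zt,hi=.2):
    R=best([p[0],p[1],zt],yaw); env.reach([p[0],p[1],hi],R); env.movel([p[0],p[1],zt+.02],R,.2); env.movel([p[0],p[1],zt],R,.05)
    print("down",sensors.read_wrist_force().round(1)); env.release(); env.movel([p[0],p[1],hi],R,.2)
BOARD=(.3,.68,.15,.42)
def lookboard(save):
    env.reach([.50,.26,.30],best([.5,.26,.3],np.pi/2)); p,d,c=shot("wrist",save)
    b=blocks(cloud(d,c)[:262],.028,.045,BOARD)
    for x in b: print(np.round(x,4))
    return b
E
python3 - <<'E'
from h import *
for n,y in((1,.092),(2,-.092)):
    b=lookboard(f"pb{n}"); b=[x for x in b if 70<x[3]<82 and 45<x[4]<55]
    x=b[-1]; pick(x,x[2]+np.pi/2,x[5]-.0095)
    place(W(-.056,y,0),YAW,.0432)
    print(sensors.read_t())
env.reach(W(-.05,0,.28),best(W(-.05,0,.28),YAW+np.pi/2)); p,d,c=shot("wrist","tr1")
for x in blocks(cloud(d,c)[:262],.047,.06,(.40,.56,-.26,.06)): print(C(x[:2]+(0,)).round(4),np.round(x,3))
print(len(lookboard("pb3")),sensors.read_t())
E
```

```text
[ 4.02600e-01  3.04600e-01 -6.39000e-02  7.68942e+01  4.94417e+01
  3.48000e-02  2.48600e+03]
[5.77400e-01 3.06800e-01 2.15000e-01 7.68960e+01 5.01491e+01 3.45000e-02
 1.98000e+03]
picked w 0.0503 after lift 0.0501
down [-4.8 -1.2  2.8]
20.35
[ 4.02500e-01  3.04800e-01 -5.68000e-02  7.67588e+01  5.01472e+01
  3.48000e-02  2.50100e+03]
picked w 0.05 after lift 0.05
down [-0.3 -0.1 -0.5]
29.9333
[-0.1303 -0.069   0.    ] [ 4.4400e-01 -1.7700e-01 -1.5250e+00  6.7962e+01  8.0020e+00  4.8000e-02
  2.1300e+02]
[-0.13    0.0378  0.    ] [ 4.38000e-01 -7.00000e-02 -1.51300e+00  1.45591e+02  8.11700e+00
  4.80000e-02  5.08000e+02]
[-0.0548  0.0923  0.    ] [ 5.1000e-01 -1.2000e-02 -1.5130e+00  7.6035e+01  5.5324e+01  5.5000e-02
  1.2190e+03]
[-0.0534 -0.0912  0.    ] [ 5.2200e-01 -1.9500e-01 -1.5200e+00  7.5938e+01  5.4080e+01  5.2000e-02
  2.6630e+03]
[-0.0241  0.1299  0.    ] [5.3900e-01 2.8000e-02 8.1100e-01 4.8450e+01 2.4421e+01 5.4000e-02
 2.6800e+02]
0 32.4167
```

View pics/tr1.png

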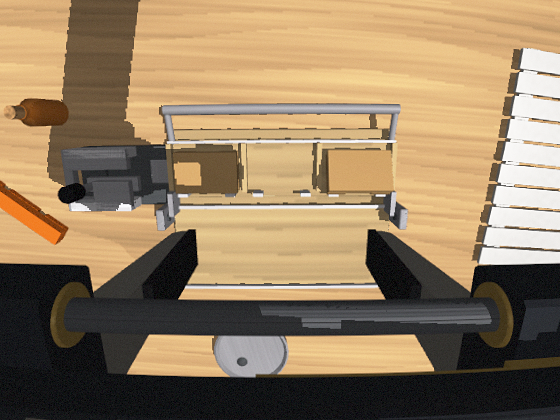

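Both blocks are in the tray, at (205,172) and (360,171). The right one reads a bit high, so I'll check whether it's tilted.

```bash
python3 - <<'E'
from h import *
p,d,c=load("tr1");X=cloud(d,c)[:262].reshape(-1,3);X=X[~np.isnan(X[:,0])];U=(X-O)@np.c_[EX,EY,EZ]
for y0 in(.092,-.092):
    q=(abs(U[:,1]-y0)<.036)&(U[:,0]>-.1)&(U[:,0]<-.02)
    for x in np.arange(-.098,-.02,.006):
        r=[]
        for yy in(-.026,0,.026):
            k=q&(abs(U[:,0]-x)<.003)&(abs(U[:,1]-y0-yy)<.008); r.append(round(float(np.median(U[k,2]))*1000) if k.sum()>2 else None)
        print(round(x,3),r)
E
```

```text
-0.098 [21, 21, 21]
-0.092 [33, 32, 33]
-0.086 [31, 31, 31]
-0.08 [52, 51, 52]
-0.074 [55, 55, 55]
-0.068 [58, 58, 58]
-0.062 [303, 60, 60]
-0.056 [63, 63, 63]
-0.05 [66, 66, 66]
-0.044 [69, 69, 69]
-0.038 [71, 70, 70]
-0.032 [58, 62, 58]
-0.026 [50, 30, 50]
-0.098 [21, 21, 21]
-0.092 [34, 34, 31]
-0.086 [31, 31, 31]
-0.08 [49, 48, 42]
-0.074 [53, 53, 53]
-0.068 [53, 52, 52]
-0.062 [53, 53, 304]
-0.056 [52, 52, 52]
-0.05 [52, 52, 52]
-0.044 [52, 52, 52]
-0.038 [52, 53, 52]
-0.032 [52, 52, 52]
-0.026 [41, 30, 50]
```

Block 1 is sitting with its hinge-side edge on the posts. I'll nudge it toward the bar with the shut fingers through the finger gap.

```bash
cat >> h.py <<'E'
def trayprof(save,xs=(-.09,-.08,-.07,-.06,-.05,-.04,-.034),ys=(.092,-.092)):
    env.reach(W(-.05,0,.28),best(W(-.05,0,.28),YAW+np.pi/2)); p,d,c=shot("wrist",save)
    X=cloud(d,c)[:262].reshape(-1,3);X=X[~np.isnan(X[:,0])];U=(X-O)@np.c_[EX,EY,EZ]
    for y0 in ys: print(y0,[(x,[round(float(np.median(U[k,2]))*1000) if k.sum()>2 else None for k in [(abs(U[:,0]-x)<.003)&(abs(U[:,1]-y0-yy)<.008) for yy in(-.026,0,.026)]]) for x in xs])
E
python3 - <<'E'
from h import *
R=best(W(.004,.092,.15),YAW); env.reach(W(.004,.092,.15),R); env.grasp(10)
env.movel(W(.004,.092,.040),R,.12)
env.movel(W(-.0175,.092,.040),R,.03); print(sensors.read_wrist_force(),C(sensors.read_ee_pos()))
env.movel(W(.004,.092,.040),R,.05);env.movel(W(.004,.092,.15),R,.15); env.release()
trayprof("tr2"); print(sensors.read_t())
E
```

```text
[0.63115629 0.73050718 0.98984092] [-0.01732935  0.09208128  0.04004705]
0.092 [(-0.09, [32, 31, 32]), (-0.08, [52, 52, 52]), (-0.07, [57, 57, 57]), (-0.06, [302, 61, 62]), (-0.05, [66, 66, 66]), (-0.04, [70, 70, 70]), (-0.034, [63, 64, 63])]
-0.092 [(-0.09, [34, 34, 34]), (-0.08, [46, 45, 45]), (-0.07, [53, 53, 52]), (-0.06, [53, 52, 302]), (-0.05, [52, 52, 52]), (-0.04, [52, 52, 52]), (-0.034, [52, 52, 52])]
41.05
```

```bash
python3 - <<'E'
from h import *
R=best(W(.004,.092,.15),YAW); env.reach(W(.004,.092,.15),R); env.grasp(10); f0=sensors.read_wrist_force()
env.movel(W(.004,.092,.044),R,.12)
for x in np.arange(-.016,-.0301,-.002):
    env.movel(W(x,.092,.044),R,.04); print(round(x,3),(sensors.read_wrist_force()-f0).round(1))
env.movel(W(.004,.092,.044),R,.1);env.movel(W(.004,.092,.15),R,.2); env.release()
trayprof("tr3"); print(sensors.read_t())
E
```

```text
-0.016 [ 0.  -0.   0.3]
-0.018 [-0.1 -0.3 -0. ]
-0.02 [-0.5  0.7 -0.4]
-0.022 [ 1.6 -0.1 -0.5]
-0.024 [-0.1  0.4  0. ]
-0.026 [ 0.1  0.4 -0.2]
-0.028 [ 2.1 -0.1 -0.3]
-0.03 [0.5 0.2 0.8]
0.092 [(-0.09, [34, 34, 34]), (-0.08, [53, 53, 53]), (-0.07, [53, 53, 53]), (-0.06, [305, 53, 53]), (-0.05, [53, 53, 53]), (-0.04, [53, 53, 52]), (-0.034, [31, 31, 33])]
-0.092 [(-0.09, [34, 34, 34]), (-0.08, [42, 43, 46]), (-0.07, [53, 53, 52]), (-0.06, [53, 53, 298]), (-0.05, [53, 52, 52]), (-0.04, [52, 52, 53]), (-0.034, [53, 53, 53])]
50.7833
```

Both blocks now lie flat. Opening the fingers at the closed bar would foul the leaf's edge if the tool points straight down, so I'll check whether tilting it outward at the closed end is reachable.

```bash
cat >> h.py <<'E'
def tilted(tau,flip=0):
    """tool pointing down, leaned outward (+x of cradle) by tau; closing line in the cradle's xz plane"""
    z=-np.sin(tau)*EX-np.cos(tau)*EZ; y=np.cos(tau)*EX-np.sin(tau)*EZ
    if flip:y=-y
    return np.c_[np.cross(y,z),y,z]
def bar(th): return np.array([-.13*np.cos(th)-.01*np.sin(th),.051+.13*np.sin(th)-.01*np.cos(th)])
def tcp(th,tau=0,off=.005,y=0,back=0):
    b=bar(th);return W(b[0],y,b[1])+(off-back)*tilted(tau)[:,2]
E
python3 - <<'E'
from h import *
D=np.degrees
for flip in(0,1):
    print(flip,"start",env.inverse_kinematics(tcp(0),tilted(0,flip)))
    for t in(0,30,40,45):
        for back in(0,.1):
            q=env.inverse_kinematics(tcp(np.pi,np.radians(t),back=back),tilted(np.radians(t),flip)); print(t,back,None if q is None else np.round(q,2))
E
```

```text
0 start [ 0.28109786  0.44374041 -0.13446848  2.18449395  0.11614212  0.51977339
  0.1140025 ]
0 0 [ 0.15  0.73 -0.09  1.55  0.08  0.87  0.08]
0 0.1 [ 0.16  0.62 -0.11  1.49  0.08  1.03  0.09]
30 0 [ 0.1   1.05 -0.08  1.02  0.12  1.6   0.06]
30 0.1 [ 0.07  1.08 -0.06  0.75  0.1   1.83  0.09]
40 0 [ 0.05  1.18 -0.    0.82  0.07  1.84  0.1 ]
40 0.1 None
45 0 None
45 0.1 None
1 start [ 1.04287345  0.78807747 -1.11297205  2.14147448  0.98259444  0.87020107
  2.51052207]
0 0 [ 0.46  0.82 -0.59  1.52  0.52  0.96  2.92]
0 0.1 [ 0.78  1.07 -1.33  1.44  1.04  1.43  2.63]
30 0 [ 0.42  1.22 -0.9   0.98  0.74  1.78  2.88]
30 0.1 [-0.1   1.1   0.43  0.78 -0.26  1.83 -2.88]
40 0 None
40 0.1 None
45 0 None
45 0.1 None
```

```bash
python3 - <<'E'
from h import *
r=np.radians; off=.008
env.reach(tcp(0,back=.12),tilted(0)); env.movel(tcp(0),tilted(0),.12)
env.grasp(4); print("w",sensors.read_gripper_width(),sensors.read_wrist_force().round(1))
env.movel(tcp(0,off=off),tilted(0),.03); env.grasp(35); print("w",sensors.read_gripper_width())
for th in range(10,163,8):
    tau=r(30)*np.clip((th-85)/70,0,1)
    env.movel(tcp(r(th),tau,off),tilted(tau),.09)
    if th%24==10 or th>150: print(th,round(sensors.read_gripper_width(),4),sensors.read_wrist_force().round(1),C(sensors.read_ee_pos()).round(4))
eyes.read_camera and shot("side","s_mid"); print(sensors.read_t())
E
```

```text
w 0.011676737756549111 [-1.4 -0.4  1.3]
w 0.01096078605933717
10 0.0107 [-1.4 -1.3 -4.3] [-1.302e-01 -1.000e-04  5.560e-02]
34 0.0107 [-6.6 -2.1 -1. ] [-0.1155  0.      0.1071]
58 0.0111 [-19.9  -1.7  17.9] [-0.0834  0.      0.1483]
82 0.0109 [-5.2 -0.8 13. ] [-2.590e-02  1.000e-04  1.733e-01]
106 0.011 [-0.4 -1.1  5.3] [2.770e-02 1.000e-04 1.721e-01]
130 0.0105 [ 3.1 -0.9  3.8] [7.480e-02 1.000e-04 1.496e-01]
154 0.0106 [ 2.4 -0.6  1. ] [0.1085 0.0002 0.1095]
162 0.0106 [ 2.8 -0.3 -0.9] [1.164e-01 1.000e-04 9.290e-02]
62.0333
```

View pics/s_mid.png

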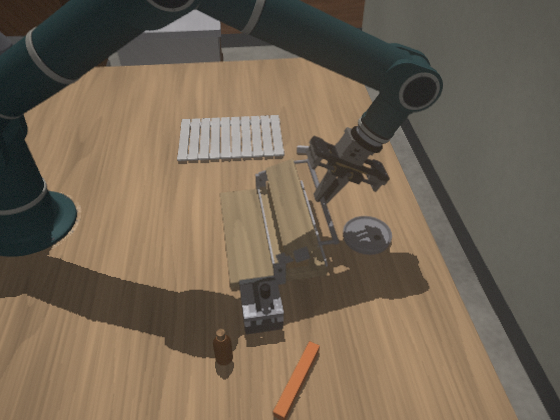

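The side view shows the leaf pinched at the bar (~(325,215)), almost closed over the bed. I'll release, confirm it's closed, then regrasp with one finger in the gap.

```bash
python3 - <<'E'
from h import *
r=np.radians
env.release(); print(sensors.read_wrist_force().round(1),sensors.read_gripper_width())
env.movel(tcp(r(162),r(30),.008,back=.07),tilted(r(30)),.15)
env.reach(W(.13,0,.26),tilted(0)); env.reach(W(-.02,0,.30),best(W(-.02,0,.3),YAW+np.pi/2))
p,d,c=shot("wrist","cl1");X=cloud(d,c)[:262].reshape(-1,3);X=X[~np.isnan(X[:,0])];U=(X-O)@np.c_[EX,EY,EZ]
for y0 in(0,-.03): print([(round(x,3),round(float(np.median(U[k,2]))*1000)) for x in np.arange(-.12,.16,.01) for k in [(abs(U[:,0]-x)<.004)&(abs(U[:,1]-y0)<.008)] if k.sum()>2])
k=(U[:,2]>.1)&(U[:,2]<.115)&(U[:,1]<-.17);print("knob",((U[k].min(0)+U[k].max(0))/2).round(4),k.sum())
print(sensors.read_t())
E
```

```text
[ 0.2  0.6 -0. ] 0.09194259656982097
[(np.float64(-0.12), 1), (np.float64(-0.11), 1), (np.float64(-0.1), 21), (np.float64(-0.09), 21), (np.float64(-0.08), 21), (np.float64(-0.07), 21), (np.float64(-0.06), 21), (np.float64(-0.05), 21), (np.float64(-0.04), 21), (np.float64(-0.03), 21), (np.float64(-0.02), 21), (np.float64(-0.01), 31), (np.float64(-0.0), 29), (np.float64(0.01), 29), (np.float64(0.02), 30), (np.float64(0.03), 83), (np.float64(0.04), 83), (np.float64(0.05), 83), (np.float64(0.06), 83), (np.float64(0.07), 83), (np.float64(0.08), 83), (np.float64(0.09), 83), (np.float64(0.1), 34), (np.float64(0.11), 1), (np.float64(0.12), 1), (np.float64(0.13), 66), (np.float64(0.15), 1), (np.float64(0.16), 1)]
[(np.float64(-0.12), 1), (np.float64(-0.11), 1), (np.float64(-0.1), 21), (np.float64(-0.09), 21), (np.float64(-0.08), 21), (np.float64(-0.07), 21), (np.float64(-0.06), 21), (np.float64(-0.05), 21), (np.float64(-0.04), 21), (np.float64(-0.03), 21), (np.float64(-0.02), 21), (np.float64(-0.01), 31), (np.float64(-0.0), 29), (np.float64(0.01), 28), (np.float64(0.02), 82), (np.float64(0.03), 83), (np.float64(0.04), 83), (np.float64(0.05), 83), (np.float64(0.06), 83), (np.float64(0.07), 83), (np.float64(0.08), 83), (np.float64(0.09), 83), (np.float64(0.1), 34), (np.float64(0.11), 1), (np.float64(0.12), 0), (np.float64(0.13), 66), (np.float64(0.15), 1), (np.float64(0.16), 0)]
knob [-0.0408 -0.2325  0.1051] 254
65.85
```

View pics/cl1.png

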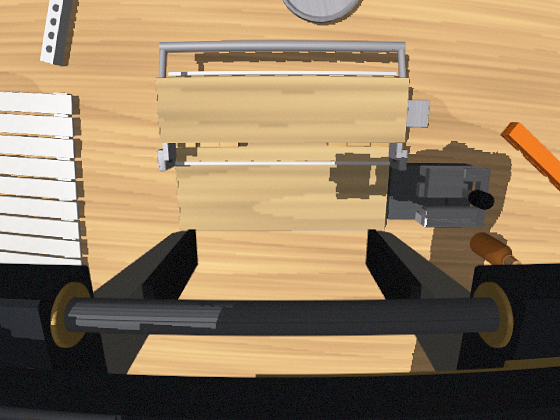

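It's fully closed: back at 83 mm, bar at x=0.130, bolt still parked. Now for the off-centre regrasp, checking the width at each step.

```bash
python3 - <<'E'
from h import *
R=tilted(0); z=.051
env.reach(W(.165,0,.20),R); env.movel(W(.165,0,.10),R,.15)
f0=sensors.read_wrist_force(); env.movel(W(.165,0,z),R,.08); print("down",(sensors.read_wrist_force()-f0).round(1))
env.grasp(4); print("g",sensors.read_gripper_width(),(sensors.read_wrist_force()-f0).round(1),C(sensors.read_ee_pos()).round(4))
env.movel(W(.159,0,z),R,.04); print("s",sensors.read_gripper_width(),(sensors.read_wrist_force()-f0).round(1),C(sensors.read_ee_pos()).round(4),sensors.read_t())
E
```

```text
down [ 0.2 -0.4 -0.4]
g 0.07641928365547959 [-7.4  0.1  4.2] [ 1.621e-01 -1.000e-04  5.130e-02]
s 0.06405621576916146 [-7.   1.   5.1] [ 1.561e-01 -1.000e-04  5.130e-02] 69.475
```

```bash
python3 - <<'E'
from h import *
r=np.radians
for t in(-12,-16,-20): print(t,env.inverse_kinematics(tcp(0,r(t),.010),tilted(r(t))) is not None,env.inverse_kinematics(tcp(0,r(t),.010,back=.06),tilted(r(t))) is not None)
R=tilted(0)
for x in(.150,.140,.1305): env.movel(W(x,0,.0525),R,.05); print(x,sensors.read_gripper_width(),sensors.read_wrist_force().round(1))
env.grasp(35); print(sensors.read_gripper_width(),C(sensors.read_ee_pos()).round(4))
off=.0085
for th in range(172,3,-8):
    tau=-r(12)*np.clip((60-th)/50,0,1)
    env.movel(tcp(r(th),tau,off),tilted(tau),.09)
    if th%24==4: print(th,round(sensors.read_gripper_width(),4),sensors.read_wrist_force().round(1),C(sensors.read_ee_pos()).round(4))
env.movel(tcp(0,-r(12),off),tilted(-r(12)),.05);print(sensors.read_wrist_force().round(1),sensors.read_gripper_width())
env.release(); print(sensors.read_wrist_force().round(1),sensors.read_gripper_width())
env.movel(tcp(0,-r(12),off,back=.06),tilted(-r(12)),.12)
env.reach(W(-.05,0,.30),best(W(-.05,0,.3),YAW+np.pi/2)); p,d,c=shot("wrist","op1")
for x in blocks(cloud(d,c)[:262],.045,.06,(.5,.70,-.26,.06)): print(C(x[:2]+(0,)).round(4),np.round(x,3))
print(sensors.read_t())
E
```

```text
-12 True True
-16 True True
-20 True True
0.15 0.046717593891910915 [-7.7  0.9  4.9]
0.14 0.02723120377925216 [-7.5  0.5  5.5]
0.1305 0.011569165619973221 [-4.4 -0.   2.7]
0.010909286140477203 [ 1.297e-01 -1.000e-04  5.270e-02]
172 0.0107 [-1.1 -0.2 -4.2] [ 1.272e-01 -1.000e-04  7.070e-02]
148 0.0108 [ 3.  -1.6 -0.6] [ 1.062e-01 -1.000e-04  1.207e-01]
124 0.0111 [ 7.8 -1.9  7.3] [ 0.0684 -0.0002  0.1584]
100 0.011 [ 2.9 -0.8 12.1] [ 0.015  -0.0003  0.1748]
76 0.0109 [-2.4 -3.3  7.5] [-0.0424 -0.0004  0.1662]
52 0.0108 [ 1.6 -3.1 -1.7] [-0.0873 -0.      0.1388]
28 0.0108 [-0.4 -0.4 -0.9] [-0.1181  0.0003  0.0951]
4 0.011 [-1.   1.8 -1.2] [-0.1286  0.0003  0.0419]
[-0.6  3.5 -0.4] 0.010582180926681672
[-0.2 -0.4  0.7] 0.09210923987060245
[-0.0112  0.1419  0.    ] [5.5100e-01 4.0000e-02 4.7000e-02 4.4565e+01 1.9156e+01 5.4000e-02
 2.6200e+02]
[-0.0104 -0.1415  0.    ] [ 5.6800e-01 -2.4300e-01  5.8000e-02  4.4377e+01  1.8890e+01  5.4000e-02
  2.6500e+02]
[0.0381 0.1182 0.    ] [6.0200e-01 1.9000e-02 6.0000e-02 5.0818e+01 2.3490e+01 5.1000e-02
 3.0600e+02]
[ 0.0396 -0.1209  0.    ] [ 6.1600e-01 -2.1900e-01  5.3000e-02  4.9985e+01  2.1827e+01  5.0000e-02
  2.0900e+02]
[ 0.0395 -0.0682  0.    ] [ 6.1300e-01 -1.6700e-01  6.1000e-02  5.0749e+01  2.3132e+01  5.0000e-02
  6.5400e+02]
[0.038  0.0662 0.    ] [ 6.0400e-01 -3.3000e-02  5.8000e-02  5.0278e+01  2.3084e+01  5.0000e-02
  6.5800e+02]
81.925
```

View pics/op1.png

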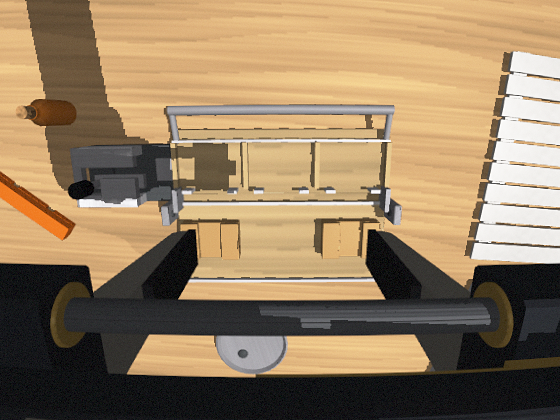

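The leaf is open flat and both blocks lie in the bed notch up, at (220,240) and (345,240). Next I unlock the parked knob, then return the blocks.

```bash
python3 - <<'E'
from h import *
R=down(YAW+np.pi/2); R=best(W(-.0415,-.2325,.079),YAW+np.pi/2)
env.reach(W(-.0415,-.2325,.16),R); env.movel(W(-.0415,-.2325,.079),R,.1)
env.grasp(15); print(sensors.read_gripper_width())
env.movel(W(-.0415,-.2335,.079),R,.04)
env.movel(W(-.0555,-.2335,.079),R,.04); print(sensors.read_wrist_force().round(1))
env.movel(W(-.0550,-.206,.079),R,.06); print(sensors.read_wrist_force().round(1))
env.release(); env.movel(W(-.055,-.206,.17),R,.2)
def bed(save):
    env.reach(W(-.05,0,.30),best(W(-.05,0,.3),YAW+np.pi/2)); p,d,c=shot("wrist",save);X=cloud(d,c)[:262]
    f=X.reshape(-1,3);f=f[~np.isnan(f[:,0])];U=(f-O)@np.c_[EX,EY,EZ]
    k=(U[:,2]>.1)&(U[:,2]<.115)&(U[:,1]<-.17);print("knob",((U[k].min(0)+U[k].max(0))/2).round(4))
    k=(abs(U[:,0]+.13)<.003)&(abs(U[:,1])<.1);print("bar z",np.percentile(U[k,2],90))
    b=blocks(X,.045,.056,(.59,.70,-.26,.06))
    for x in b: print(C(x[:2]+(0,)).round(4),np.round(x,3))
    return [(C(x[:2]+(0,))) for x in b]
bed("bd1");print(sensors.read_t())
E
```

```text
0.01951090699869875
[-0.8  6.4  5.1]
[-0.  1.  4.]
knob [-0.0545 -0.2046  0.1051]
bar z 0.04843084205810786
[ 0.0399 -0.1207  0.    ] [ 6.1700e-01 -2.1900e-01  7.8000e-02  5.0861e+01  2.2365e+01  5.0000e-02
  2.5700e+02]
[ 0.0403 -0.0683  0.    ] [ 6.1400e-01 -1.6700e-01  5.5000e-02  4.8768e+01  2.3278e+01  5.0000e-02
  6.1500e+02]
[0.0425 0.0663 0.    ] [ 6.0900e-01 -3.2000e-02  8.2000e-02  3.9075e+01  2.3043e+01  5.0000e-02
  4.8700e+02]
89.1333
```

The bolt is home and the leaf locked. Now I return the blocks to the board.

```bash
python3 - <<'E'
from h import *
for n,(cx,cy,tx) in enumerate(((.038,.092,.56),(.0397,-.0945,.42))):
    if n: # look again: the block may have been knocked
        env.reach(W(-.05,-.06,.30),best(W(-.05,-.06,.3),YAW+np.pi/2)); p,d,c=shot("wrist","bd2")
        for x in blocks(cloud(d,c)[:262],.045,.056,(.58,.70,-.26,.06)): print(C(x[:2]+(0,)).round(4),np.round(x,3))
    w=pick(W(cx,cy,0),YAW,.0325,squeeze=20)
    if w<.04: break
    place([tx,.29,0],YAW,.0172)
    print(sensors.read_t())
env.reach([.50,.12,.30],best([.5,.12,.3],np.pi/2))
shot("top","t2"); shot("side","s2"); lookboard("pbf"); print(sensors.read_t())
E
```

```text
picked w 0.0498 after lift 0.0497
down [-0.3 -0.6 -0.6]
97.225
[ 0.0392 -0.1213  0.    ] [ 6.1600e-01 -2.2000e-01  5.0000e-02  5.0356e+01  2.3608e+01  5.0000e-02
  6.4800e+02]
[ 0.039  -0.0679  0.    ] [ 6.1300e-01 -1.6600e-01  4.6000e-02  4.9836e+01  2.2864e+01  5.0000e-02
  6.5500e+02]
picked w 0.0497 after lift 0.0494
down [-0.9  0.1  0.1]
107.7167
[4.18300e-01 3.15200e-01 6.70000e-02 5.07909e+01 2.32844e+01 3.48000e-02
 7.34000e+02]
[4.21400e-01 2.63300e-01 1.13000e-02 5.04768e+01 2.51443e+01 3.47000e-02
 7.62000e+02]
[5.57800e-01 3.16700e-01 3.15000e-02 5.06602e+01 2.41488e+01 3.44000e-02
 6.30000e+02]
[5.60400e-01 2.64800e-01 5.46000e-02 4.99437e+01 2.41783e+01 3.44000e-02
 6.21000e+02]
109.3833
```

View pics/pbf.png

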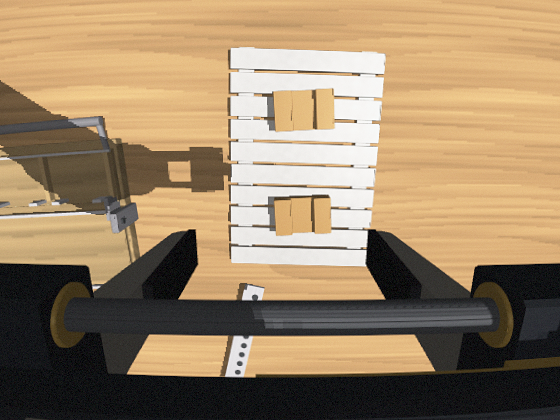

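View pics/s2.png

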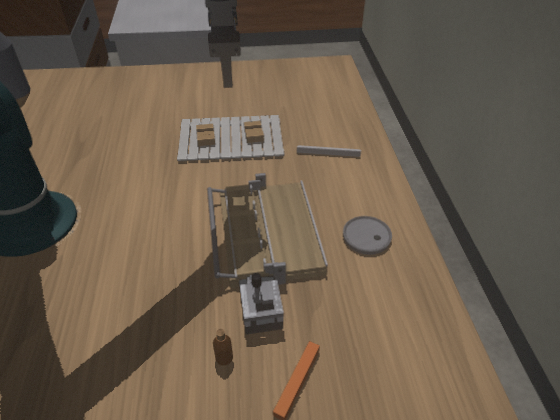

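Both blocks lie flat on the board notch up, at (303,110) and (303,215). The bystanders haven't moved, the leaf is open and the bolt is home. Handing in.

```bash
python3 -c "
from h import *
print(env.finish_job())"
```

```text
the job is handed in; nothing more can be done
None
```

The job is handed in: both blocks (only two were present) were turned over together in the cradle and lie flat on the drying board notch up. The leaf is open with its bolt home, and the mouse guard, reducer, tin lid and vial were not moved. One block first landed tilted on the posts and was nudged flat before the swing.

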